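Set the dust-extraction diverter to the green port and start it

TASK

Push the orange tab round with the fingertips until the dial points at the green dot, without pinching the tab from both sides. Then, with the dial set there and not before, press the white start button right down and let it come back up. Leave the dial at green and everything else on the bench where it is.

Things in the scene. Friction and masses are not known exactly. Their poses are not given: they have to be found in the camera images.
- selector (a joint): Turning angle of the selector dial about its upright axis, rad. 0: the tab points along the housing's own -x (roughly to the robot); grows counter-clockwise seen from above. Turns freely both ways between end stops at -1.95 and +1.95; it has no click stops, moves against a light steady friction (about 2 N pushed at the tab) and stays where it is left. It starts between -0.25 and +0.25.
- dial_axis (a point): Point on the dial's upright axis, 85 mm above the bench top (half-way up the tab). The grey round diverter housing under it is fixed to the bench, 216 mm across, its flat top 55 mm above the bench; black hose spigots stick out sideways to 132 mm from the axis (one under each coloured dot), an aluminium outlet to 145 mm at the back. On it turns an aluminium disc, 104 mm across, top 63 mm above the bench, with a hub 28 mm across up to 84 mm.
- tab (a point): Point in the middle of the orange tab, 62 mm out from the axis, 85 mm above the bench. The tab is an upright radial fin on the dial: from 28 to 78 mm out from the axis, 16 mm thick (its side cheeks from 31 to 75 mm out), from 63 to 106 mm above the bench. Push it on either side face (selector_c4 is the face on its clockwise side seen from above, selector_c5 the other).
- pointer (a point): The point the tab points at: straight out from the axis along the tab, 92 mm from the axis, at the height of the housing top. Turns with the dial. (A small white pointer tip on the dial ends 84 mm out.)
- start_button (a joint): Travel of the white start button, m: 0 released, 0.006 fully down. A spring returns it; fully down takes 5 N.
- start_button_top (a point): Centre of the top of the white start button, 62 mm above the bench when released; the button is 34 mm across and stands 10 mm proud of a black collar 50 mm across. It is pressed straight down. It sits on a grey switch box, 110x80x40 mm, fixed to the bench.
- mark_green: green dot, 26 mm across, on the housing's flat top, 92 mm from the dial axis; it marks one hose port. Origin at its centre, on the housing top, about 55 mm above the bench. Each colour may be at any of the four places (0.8 or 1.55 rad to either side of the white line that marks the dial's zero).
- mark_yellow: yellow dot, 26 mm across, on the housing's flat top, 92 mm from the dial axis; it marks one hose port. Origin at its centre, on the housing top, about 55 mm above the bench. Each colour may be at any of the four places (0.8 or 1.55 rad to either side of the white line that marks the dial's zero).
- mark_blue: blue dot, 26 mm across, on the housing's flat top, 92 mm from the dial axis; it marks one hose port. Origin at its centre, on the housing top, about 55 mm above the bench. Each colour may be at any of the four places (0.8 or 1.55 rad to either side of the white line that marks the dial's zero).
- mark_red: red dot, 26 mm across, on the housing's flat top, 92 mm from the dial axis; it marks one hose port. Origin at its centre, on the housing top, about 55 mm above the bench. Each colour may be at any of the four places (0.8 or 1.55 rad to either side of the white line that marks the dial's zero).
- marker_red: red-capped felt marker, 16x120x17 mm, lying; loose bystander, origin under its centre.
- tape_measure: yellow pocket tape measure, 35x82x62 mm; loose bystander, origin under its centre.
- sanding_block_cork: cork sanding block, 62x112x37 mm; loose bystander, origin under its centre.
- filament_tape: grey roll of tape, 90 mm across, 48 mm high; loose bystander, origin under its centre.
- plastic_tub: translucent round tub, 127 mm across, 52 mm high; loose bystander, origin under its centre.
- hardener_tube_1: white and red squeezed tube, 33x94x22 mm, lying; loose bystander, origin under its centre.
- dust_brush: flat brush with wooden handle, 56x225x15 mm, lying; loose bystander, origin under its centre.
Mind the look-alikes: they are no part of the job. What is shaped like the part that bears start_button but yellow is not meant.

How it is judged:
By the outcome, as a careful person would: the job done as asked, in the order asked, and still so for the second after the job is handed in, with the robot touching nothing.
It also fails if it takes over 45 s, if anything falls off the work surface, if the arm or the gripper's body presses on something with over 40 N, if the wrist force passes 120 N, or if a joint passes its speed limit or range.

ROBOT

A 6-joint arm with a two-finger parallel gripper is mounted at the origin on a cart in front of the work surface, level with it; the furniture and walls round the work are solid. World frame = base frame: x ahead of the robot, y to its left, z up, the work surface at z = 0. Lengths are in m, angles in rad, forces in N, time in s.
With the tool pointing down it reaches from about 0.35 to 0.85 m from the base axis. Payload 8.1 kg.
Tool frame: the origin (TCP) lies at the centre of the arm's flange, where the gripper is bolted on; the fingertips stand 186 mm ahead of it and the grasp point (between the pads) lies 167 mm ahead of it; z points along the fingers, y is the line along which they close (so a half turn about z gives the same grasp; the last joint's range is limited). The gripper opens to 93 mm and grips with 3 to 60 N. Pads are 15 mm wide; open, the fingers measure 128 mm over their backs; the gripper's body (75 mm by 188 mm) begins 65 mm behind the grasp point.
Start: joints at [-1.204, 0.13, 1.488, -0, 1.523, -0.085], TCP at [0.262, -0.54, 0.405] pointing down, gripper open.
Joint ranges: [-2.96, 2.96], [-0.89, 2.26], [0.02, 2.5], [-1.34, 4.48], [0, 2.73], [-2.66, 2.66]. Speed limits (rad/s): [2.39, 2.39, 2.79, 3.14, 3.14, 3.14].

INTERFACE

Orientations are given as a rotation vector (axis times angle).
In Python, from plant import read_state, read_camera, camera_params, robot gives the robot as it stands.
- The arm moves only by the tool carry_out, never from a script. Its argument "targets" is a list of rows, each an object of numbers: "hand": the opening in per cent of the stroke, from 0 (shut) to 100 (fully open); "x", "y", "z": the shift along the tool's x, y, z in m; "ax", "ay", "az": the turn, a rotation vector about the tool's x, y, z in rad. In form: [{"hand": .., "x": .., "y": .., "z": .., "ax": .., "ay": .., "az": ..}, ...]. A call has 1 to 8 rows; each row is the pose to reach, as a shift and turn from the pose commanded when the call began, along the tool's axes at that moment; what a row does not reach only later rows make up. A row lasts 1/8 s, in which the tool goes at most 62.5 mm and 10.7 degrees, less where a joint would pass 70% of its speed; a pose out of reach is approached as far as the arm can. A call with a gripper value outside its range is refused whole. The fingers move at their own pace and stop on an object; "newtons" is the grip in N (left out, the last holds). Time passes only in rows, so rows that repeat a pose let the fingers close. It gives the time, the measured TCP pose, the force, the opening and the grip force at its end, in the units of the state.
- read_state(): the state, without advancing time (a new reading comes with each control period).
- read_camera(name): name is "scene" or "top" or "wrist"; returns (picture, depth): 480x640x3 uint8, blue, green, red; 480x640 float32, m along the optical axis (not along the pixel's ray), 0 where there is no reading.
- camera_params(name): a dict with "fx", "fy", "cx", "cy" (pixels), "position" and "rotation" of the camera in the world. Camera axes: x right, y up, looking along -z (the intrinsics and any distortion apply to the point x, -y, -z); pixel columns grow to the right and rows downward; lengths in m; the calibration is good to about 2 mm. A picture is of the moment at which its call begins: read the wrist's pose just before it. camera_params takes no time and is no camera call; for the wrist camera it gives the pose at the moment of the call.
- robot.close_job(): hands the job in; it is judged then, once.
The state is a dict: "t": time; "q": joint angles; "dq": joint speeds; "joint_torque": joint torques, N m; "tool_pos": TCP position; "orientation": TCP orientation; "force": force on the tool from outside, world axes, zero at the start; "wrist_torque": the same for the moment, N m; "opening": finger opening in m; "gripper_force": force on a finger pad.
Only numpy, scipy, OpenCV 4.12 (cv2) and the standard library are available. Lean on these libraries where they do the work, as an engineer would, in place of code of your own. Each camera call takes 0.05 s, during which the arm holds its last target. There are 200 camera calls.

## Working session

There is one attempt and no reset: what is moved stays moved. The work goes in short steps, Python scripts to look and compute and a tool call to move; the robot and the scene stay as the last step left them, time stands still between calls to the robot, and variables do not carry over. Pictures are saved under pics/ and viewed, at most 10 in all, crops included, and the job is handed in when it is done.

Besides the shell and the picture viewer there is one more tool, called after "Call:" by a JSON object that holds its "fn" and its "kwargs", one argument or row to a line. carry_out: Moves the arm, as the interface text tells. Its arguments: {"type":"object","properties":{"targets":{"type":"array","items":{"type":"object","properties":{"hand":{"type":"number"},"x":{"type":"number"},"y":{"type":"number"},"z":{"type":"number"},"ax":{"type":"number"},"ay":{"type":"number"},"az":{"type":"number"}}}},"newtons":{"type":"number"}},"required":["targets"]}

```bash
mkdir -p pics
cat > h.py <<'E'
import numpy as np, cv2
from plant import read_state, read_camera, camera_params, robot
def world(p,u,v,z=None,d=None):
    r=np.array([(u-p['cx'])/p['fx'],-(v-p['cy'])/p['fy'],-1.]);R=np.array(p['rotation']);o=np.array(p['position'])
    w=R@r
    if R.shape!=(3,3): raise Exception(R.shape)
    return o+w*((z-o[2])/w[2] if z is not None else d)
E
python3 - <<'E'
from h import *
s=read_state();print(s)
for n in("top","scene"):
    p=camera_params(n);print(n,p)
    im,d=read_camera(n);cv2.imwrite(f"pics/{n}1.png",im);np.save(n+"_d.npy",d)
print(s['t'])
E
```

```text
{'t': 0.0, 'q': array([-1.20440141e+00,  1.31146002e-01,  1.48926808e+00, -2.04833975e-05,
        1.52300605e+00, -8.54037380e-02]), 'dq': array([ 0.00040075, -0.0001924 ,  0.00056881, -0.00070544, -0.00154669,
       -0.00066709]), 'joint_torque': array([ 1.04515522e-03, -5.59831274e+01, -4.91765463e+01,  7.68682547e-02,
        3.54440894e-02, -1.52534649e-04]), 'tool_pos': array([ 0.26188265, -0.53957578,  0.40370235]), 'orientation': array([-3.06001334e+00, -7.03259994e-01,  4.33551784e-04]), 'force': array([-0.9820379 ,  0.7828027 , -1.23074906]), 'wrist_torque': array([-0.01497607, -0.02058192, -0.0315812 ]), 'gripper_force': 0.0, 'opening': 0.09318216406108723}
top {'fx': 462.2833065695215, 'fy': 462.2833065695215, 'cx': 315.25271554238117, 'cy': 239.95676417704652, 'position': array([0.32067416, 0.01178106, 1.12137347]), 'rotation': array([ 0.1547443 , -0.16734921, -1.65195972])}
scene {'fx': 602.5329386231529, 'fy': 602.5329386231529, 'cx': 324.9693684399518, 'cy': 241.45385938991117, 'position': array([-0.4332375 , -0.69626849,  1.4123881 ]), 'rotation': array([ 0.67763513, -0.34585275, -0.8901928 ])}
0.0
```

View pics/top1.png

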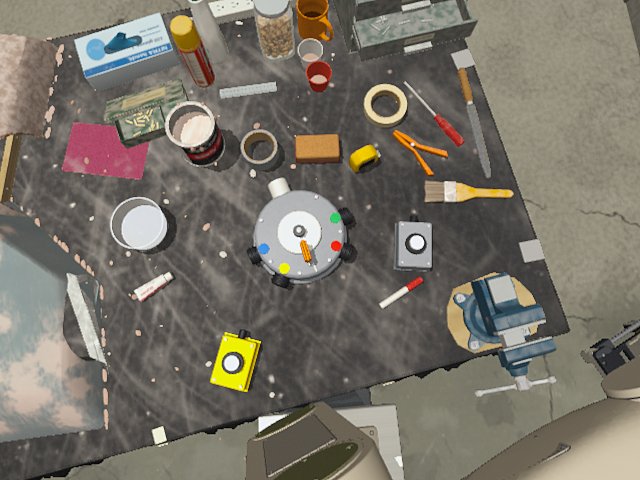

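View pics/scene1.png

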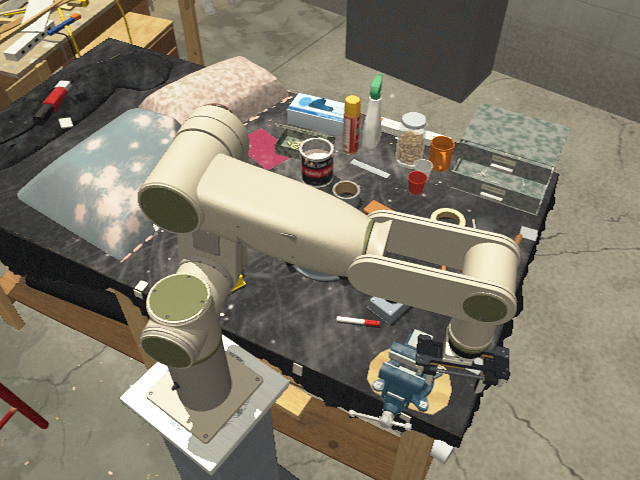

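The top view shows the dial at about (299,231), the tab end at (309,261), green at (335,218), red (336,245), yellow (284,268), blue (264,249) and the white start button at (417,243). The scene view is blocked by the arm. I'll enlarge the top view.

```bash
sed -i "s/R=np.array(p\['rotation'\])/R=cv2.Rodrigues(np.array(p['rotation']))[0]/" h.py
python3 - <<'E'
from h import *
im=cv2.imread("pics/top1.png");p=camera_params("top");d=np.load("top_d.npy")
cv2.imwrite("pics/crop1.png",cv2.resize(im[170:300,240:440],None,fx=4,fy=4,interpolation=cv2.INTER_CUBIC))
hsv=cv2.cvtColor(im,cv2.COLOR_BGR2HSV)
def blob(lo,hi,box):
    u0,v0,u1,v1=box;m=cv2.inRange(hsv[v0:v1,u0:u1],lo,hi);n,l,s,c=cv2.connectedComponentsWithStats(m)
    k=1+s[1:,4].argmax();return c[k]+[u0,v0],s[k,4]
P={}
for n,lo,hi,b in [("g",(45,120,60),(80,255,255),(325,208,348,230)),("r",(0,170,90),(6,255,255),(326,235,348,256)),("y",(24,120,90),(34,255,255),(274,258,295,278)),("b",(100,120,80),(125,255,255),(254,240,275,258)),]:
    c,a=blob(lo,hi,b);P[n]=world(p,*c,z=.055);print(n,c,a,P[n])
X=np.array([P[k][:2] for k in "gryb"])
A=np.c_[2*X,np.ones(4)];s=np.linalg.lstsq(A,(X**2).sum(1),rcond=None)[0];c=s[:2];print("axis",c,"r",np.sqrt(s[2]+c@c), "r=",np.hypot(*(X-c).T), "ang",np.arctan2(*(X-c).T[::-1]))
print("btn",world(p,417,243,z=.062), world(p,417,243,d=d[243,417]))
for u,v in [(309,263),(305,245),(300,231)]: print(world(p,u,v,d=d[v,u]))
E
```

```text
g [334.86746988 217.61445783] 83 [ 0.58913127 -0.05756494  0.055     ]
r [335.60759494 245.53164557] 79 [ 0.52166425 -0.0528232   0.055     ]
y [283.94791667 267.97916667] 96 [0.4792333  0.07198846 0.055     ]
b [263.19767442 248.40697674] 86 [0.52967355 0.11708464 0.055     ]
axis [0.56156001 0.03044828] r 0.09227431049227938 r= [0.0922307  0.09233532 0.0922132  0.09231796] ang [-1.26721677 -2.01758844  2.67429     1.92345951]
btn [ 0.50972403 -0.24236634  0.062     ] [ 0.51014581 -0.24293336  0.05963648]
[0.48413157 0.01293444 0.06580684]
[0.51964469 0.0183801  0.1039431 ]
[0.55743648 0.02726439 0.08314018]
```

View pics/crop1.png

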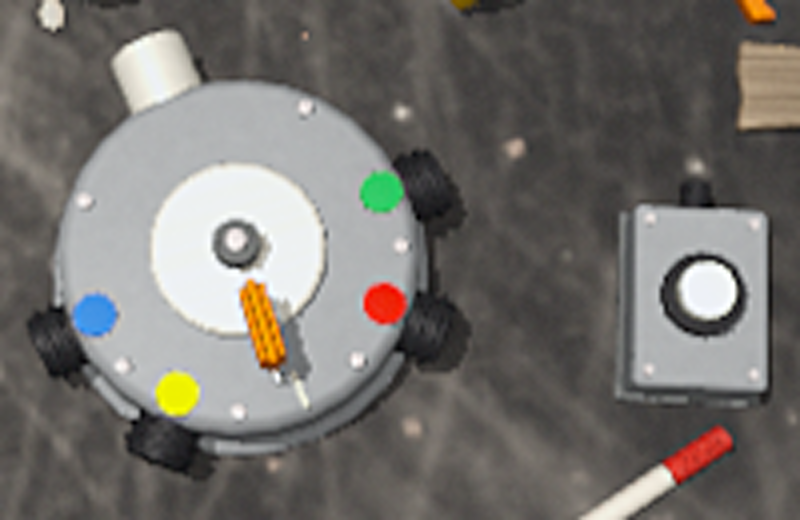

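The crop shows the dots on a clean circle: fitted radius 92.3 mm against 92 given, and dot angles that match ±0.8 and ±1.55. Green is at +1.55 and the tab at about -0.1. The plan is to push the tab counter-clockwise with shut fingers on its clockwise face.

```bash
cat >> h.py <<'E'
AX=np.array([.5616,.0304]); BTN=np.array([.510,-.2425])
def pose():
    s=read_state();R=cv2.Rodrigues(s['orientation'])[0];return s,np.array(s['tool_pos']),R
def rows(targets):   # world (x,y,z_tip,yaw of tool x) -> rows
    s,p,R=pose();psi=np.arctan2(R[1,0],R[0,0]);print('t',round(s['t'],2),'pos',p.round(4),'psi',psi.round(3),'F',s['force'].round(1),'q',s['q'].round(2))
    for x,y,z,a in targets:
        d=R.T@(np.array([x,y,z+.186])-p);da=(a-psi+np.pi)%(2*np.pi)-np.pi
        print('x %.4f y %.4f z %.4f az %.3f'%(*d,-da))
def tab(th,s,r=.057,z=.072):
    e=np.array([np.cos(th),np.sin(th)]);t=np.array([-e[1],e[0]]);c=AX+r*e-s*t
    return (*c,z,th-np.pi/2)
E
python3 - <<'E'
from h import *
rows([tab(3.364,.045,z=.215),tab(3.364,.045,z=.13),tab(3.364,.045)])
E
```

```text
t 0.1 pos [ 0.2619 -0.5396  0.4038] psi 0.452 F [-0.3  0.   0.6] q [-1.2   0.13  1.49  0.    1.52 -0.09]
x 0.4732 y -0.4387 z 0.0036 az -1.341
x 0.4732 y -0.4386 z 0.0886 az -1.341
x 0.4732 y -0.4385 z 0.1466 az -1.341
```

Call:
{"fn": "carry_out", "kwargs": {
  "targets": [
    {"hand": 0,"x": 0.059,"y": -0.055,"z": 0,"az": -0.168},
    {"hand": 0,"x": 0.118,"y": -0.11,"z": 0,"az": -0.335},
    {"hand": 0,"x": 0.177,"y": -0.164,"z": 0,"az": -0.503},
    {"hand": 0,"x": 0.237,"y": -0.219,"z": 0,"az": -0.67},
    {"hand": 0,"x": 0.296,"y": -0.274,"z": 0,"az": -0.838},
    {"hand": 0,"x": 0.355,"y": -0.329,"z": 0,"az": -1.0},
    {"hand": 0,"x": 0.414,"y": -0.384,"z": 0,"az": -1.17},
    {"hand": 0,"x": 0.473,"y": -0.439,"z": 0.003,"az": -1.341}
  ]
}}

```text
schema error: expected keys hand, x, y, z, ax, ay, az
```

Run:
```python
from h import *
rows([tab(3.364,.045,z=.13),tab(3.364,.045)])
```

```text
t 0.1 pos [ 0.2619 -0.5396  0.4038] psi 0.452 F [-0.3  0.   0.6] q [-1.2   0.13  1.49  0.    1.52 -0.09]
x 0.4732 y -0.4386 z 0.0886 az -1.341
x 0.4732 y -0.4385 z 0.1466 az -1.341
```

Call:
{"fn": "carry_out", "kwargs": {
  "targets": [
    {"hand": 0,"x": 0.473,"y": -0.439,"z": 0,"ax": 0,"ay": 0,"az": -1.341},
    {"hand": 0,"x": 0.473,"y": -0.439,"z": 0,"ax": 0,"ay": 0,"az": -1.341},
    {"hand": 0,"x": 0.473,"y": -0.439,"z": 0,"ax": 0,"ay": 0,"az": -1.341},
    {"hand": 0,"x": 0.473,"y": -0.439,"z": 0,"ax": 0,"ay": 0,"az": -1.341},
    {"hand": 0,"x": 0.473,"y": -0.439,"z": 0,"ax": 0,"ay": 0,"az": -1.341},
    {"hand": 0,"x": 0.473,"y": -0.439,"z": 0,"ax": 0,"ay": 0,"az": -1.341},
    {"hand": 0,"x": 0.473,"y": -0.439,"z": 0,"ax": 0,"ay": 0,"az": -1.341},
    {"hand": 0,"x": 0.473,"y": -0.439,"z": 0,"ax": 0,"ay": 0,"az": -1.341}
  ]
}}

```text
t: 1.1
tool_pos: [0.4433, -0.0718, 0.4046]
orientation: [1.958, 2.457, 0.0]
force: [1.3, 0.2, 0.4]
opening: 0.0176
gripper_force: 0.0
```

Run:
```python
from h import *
rows([tab(3.364,.045,z=.13),tab(3.364,.045)])
```

```text
t 1.1 pos [ 0.4433 -0.0718  0.4046] psi 1.796 F [1.3 0.2 0.4] q [-0.27 -0.29  1.89 -0.    1.54 -0.5 ]
x 0.1183 y 0.0812 z 0.0886 az 0.003
x 0.1183 y 0.0812 z 0.1466 az 0.003
```

Call:
{"fn": "carry_out", "kwargs": {
  "targets": [
    {"hand": 0,"x": 0.118,"y": 0.081,"z": 0,"ax": 0,"ay": 0,"az": 0},
    {"hand": 0,"x": 0.118,"y": 0.081,"z": 0,"ax": 0,"ay": 0,"az": 0},
    {"hand": 0,"x": 0.118,"y": 0.081,"z": 0.06,"ax": 0,"ay": 0,"az": 0},
    {"hand": 0,"x": 0.118,"y": 0.081,"z": 0.06,"ax": 0,"ay": 0,"az": 0},
    {"hand": 0,"x": 0.118,"y": 0.081,"z": 0.06,"ax": 0,"ay": 0,"az": 0}
  ]
}}

```text
t: 1.72
tool_pos: [0.4962, 0.0586, 0.3457]
orientation: [1.962, 2.454, -0.001]
force: [0.1, 0.0, -0.2]
opening: 0.0005
gripper_force: 0.0
```

Run:
```python
from h import *
rows([tab(3.364,.045,z=.13),tab(3.364,.045)])
im,d=read_camera("scene");cv2.imwrite("pics/scene2.png",im)
im,d=read_camera("wrist");cv2.imwrite("pics/wrist2.png",im)
p=camera_params("wrist");print(p)
```

```text
t 1.73 pos [0.4962 0.0586 0.3457] psi 1.793 F [ 0.1  0.  -0.2] q [ 0.02 -0.11  1.84 -0.    1.41 -0.21]
x 0.0030 y 0.0005 z 0.0297 az -0.000
x 0.0031 y 0.0006 z 0.0877 az -0.000
{'fx': 342.2963251783733, 'fy': 342.2963251783733, 'cx': 319.4090257305832, 'cy': 239.57135732776868, 'position': array([0.48019338, 0.1376439 , 0.32711102]), 'rotation': array([-0.29277301, -0.03479448,  0.21803851])}
```

View pics/wrist2.png

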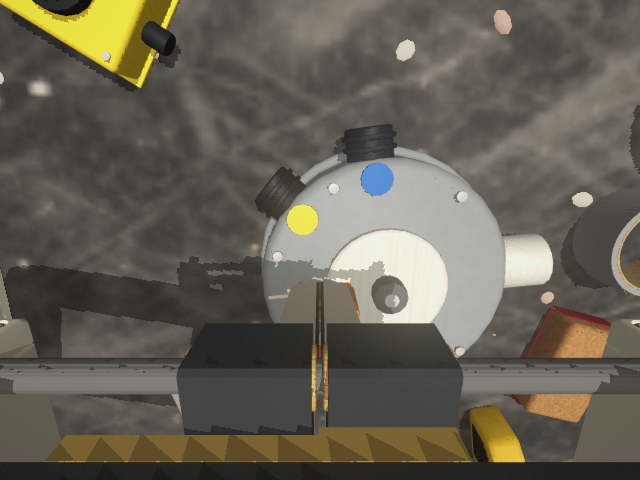

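The wrist view looks over the shut fingers, with the tips at about (320,290). The dial hub is at (390,295) and the tab is mostly hidden behind the fingers, as expected. I can lower at this clear spot.

Call:
{"fn": "carry_out", "kwargs": {
  "targets": [
    {"hand": 0,"x": 0.003,"y": 0,"z": 0.045,"ax": 0,"ay": 0,"az": 0},
    {"hand": 0,"x": 0.003,"y": 0,"z": 0.087,"ax": 0,"ay": 0,"az": 0},
    {"hand": 0,"x": 0.003,"y": 0,"z": 0.087,"ax": 0,"ay": 0,"az": 0},
    {"hand": 0,"x": 0.003,"y": 0,"z": 0.087,"ax": 0,"ay": 0,"az": 0}
  ]
}}

```text
t: 2.33
tool_pos: [0.4966, 0.0615, 0.2604]
orientation: [1.961, 2.451, 0.003]
force: [0.5, -0.3, 0.4]
opening: 0.0005
gripper_force: 0.0
```

Run:
```python
from h import *
th0=3.364
rows([tab(th0,.03),tab(th0,.02)]+[tab(th0+a,.0165) for a in (0.0,.12,.24,.36,.48,.6)])
```

```text
t 2.33 pos [0.4966 0.0615 0.2604] psi 1.792 F [ 0.5 -0.3  0.4] q [ 0.02 -0.02  1.92  0.    1.24 -0.2 ]
x -0.0147 y -0.0005 z 0.0025 az -0.001
x -0.0247 y -0.0005 z 0.0025 az -0.001
x -0.0282 y -0.0005 z 0.0025 az -0.001
x -0.0351 y -0.0020 z 0.0025 az -0.121
x -0.0422 y -0.0027 z 0.0025 az -0.241
x -0.0493 y -0.0026 z 0.0025 az -0.361
x -0.0564 y -0.0016 z 0.0025 az -0.481
x -0.0633 y 0.0002 z 0.0025 az -0.601
```

Call:
{"fn": "carry_out", "kwargs": {
  "targets": [
    {"hand": 0,"x": -0.015,"y": 0,"z": 0.001,"ax": 0,"ay": 0,"az": 0},
    {"hand": 0,"x": -0.022,"y": 0,"z": 0.001,"ax": 0,"ay": 0,"az": 0},
    {"hand": 0,"x": -0.028,"y": 0,"z": 0.001,"ax": 0,"ay": 0,"az": 0},
    {"hand": 0,"x": -0.035,"y": -0.002,"z": 0.001,"ax": 0,"ay": 0,"az": -0.12},
    {"hand": 0,"x": -0.042,"y": -0.003,"z": 0.001,"ax": 0,"ay": 0,"az": -0.24},
    {"hand": 0,"x": -0.049,"y": -0.003,"z": 0.001,"ax": 0,"ay": 0,"az": -0.36},
    {"hand": 0,"x": -0.056,"y": -0.002,"z": 0.001,"ax": 0,"ay": 0,"az": -0.48},
    {"hand": 0,"x": -0.063,"y": 0,"z": 0.001,"ax": 0,"ay": 0,"az": -0.6}
  ]
}}

```text
t: 3.32
tool_pos: [0.5092, 0.0003, 0.2567]
orientation: [-1.143, -2.925, 0.0]
force: [-2.9, 1.0, 1.6]
opening: 0.0
gripper_force: 1.1
```

Run:
```python
from h import *
th0=3.364
rows([tab(th0+a,.0165) for a in (.6,.72,.84,.96,1.08,1.2,1.3,1.4)])
im,d=read_camera("scene");cv2.imwrite("pics/scene3.png",im[150:350,200:500])
im,d=read_camera("top");cv2.imwrite("pics/top3.png",cv2.resize(im[170:300,240:440],None,fx=4,fy=4,interpolation=cv2.INTER_CUBIC))
```

```text
t 3.33 pos [5.092e-01 3.000e-04 2.567e-01] psi 2.397 F [-2.9  1.   1.6] q [-0.1   0.01  1.89  0.    1.24 -0.93]
x -0.0014 y 0.0007 z -0.0013 az 0.003
x -0.0083 y -0.0009 z -0.0013 az -0.117
x -0.0154 y -0.0016 z -0.0013 az -0.237
x -0.0225 y -0.0015 z -0.0013 az -0.357
x -0.0296 y -0.0006 z -0.0013 az -0.477
x -0.0364 y 0.0012 z -0.0013 az -0.597
x -0.0420 y 0.0033 z -0.0013 az -0.697
x -0.0473 y 0.0060 z -0.0013 az -0.797
```

View pics/top3.png

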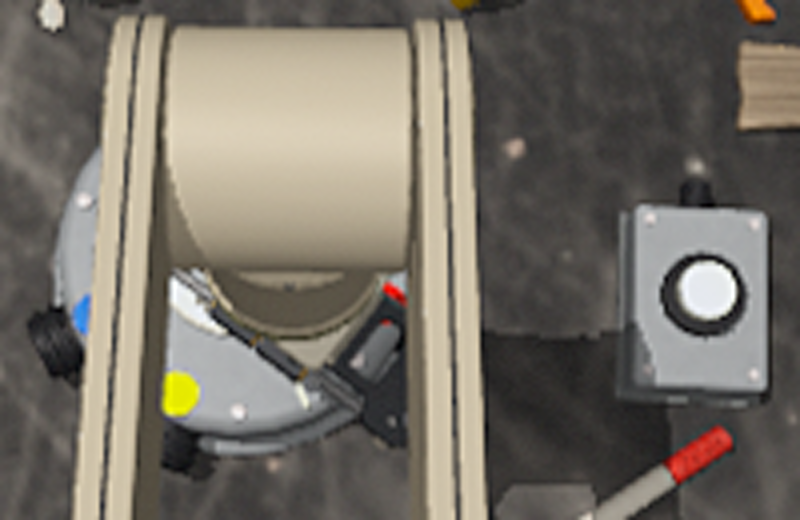

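The arm blocks the dial from above, but the 3 N force shows contact. I'll carry on round and stop a little short of green.

Call:
{"fn": "carry_out", "kwargs": {
  "targets": [
    {"hand": 0,"x": -0.008,"y": -0.001,"z": -0.001,"ax": 0,"ay": 0,"az": -0.12},
    {"hand": 0,"x": -0.015,"y": -0.002,"z": -0.001,"ax": 0,"ay": 0,"az": -0.24},
    {"hand": 0,"x": -0.0225,"y": -0.0015,"z": -0.001,"ax": 0,"ay": 0,"az": -0.36},
    {"hand": 0,"x": -0.0295,"y": -0.0005,"z": -0.001,"ax": 0,"ay": 0,"az": -0.48},
    {"hand": 0,"x": -0.0365,"y": 0.001,"z": -0.001,"ax": 0,"ay": 0,"az": -0.6},
    {"hand": 0,"x": -0.042,"y": 0.003,"z": -0.001,"ax": 0,"ay": 0,"az": -0.7},
    {"hand": 0,"x": -0.047,"y": 0.006,"z": -0.001,"ax": 0,"ay": 0,"az": -0.8},
    {"hand": 0,"x": -0.047,"y": 0.006,"z": -0.001,"ax": 0,"ay": 0,"az": -0.8}
  ]
}}

```text
t: 4.42
tool_pos: [0.548, -0.0271, 0.2576]
orientation: [0.075, -3.14, 0.0]
force: [-0.1, 0.3, -0.0]
opening: 0.0004
gripper_force: 0.2
```

Run:
```python
from h import *
rows([tab(5.016+a,s) for a,s in ((-.2,.0165),(-.14,.0165),(-.08,.0165),(-.08,.04))])
```

```text
t 4.42 pos [ 0.548  -0.0271  0.2576] psi -3.094 F [-0.1  0.3 -0. ] q [-0.14  0.11  1.78 -0.    1.24 -1.76]
x -0.0031 y -0.0011 z -0.0004 az -0.056
x -0.0066 y -0.0018 z -0.0004 az -0.116
x -0.0101 y -0.0023 z -0.0004 az -0.176
x 0.0130 y -0.0064 z -0.0004 az -0.176
```

Call:
{"fn": "carry_out", "kwargs": {
  "targets": [
    {"hand": 0,"x": 0.025,"y": 0,"z": 0,"ax": 0,"ay": 0,"az": 0},
    {"hand": 0,"x": 0.03,"y": 0,"z": -0.06,"ax": 0,"ay": 0,"az": 0},
    {"hand": 0,"x": 0.03,"y": -0.04,"z": -0.1,"ax": 0,"ay": 0,"az": 0},
    {"hand": 0,"x": 0.03,"y": -0.1,"z": -0.1,"ax": 0,"ay": 0,"az": 0},
    {"hand": 0,"x": 0.03,"y": -0.16,"z": -0.1,"ax": 0,"ay": 0,"az": 0},
    {"hand": 0,"x": 0.03,"y": -0.22,"z": -0.1,"ax": 0,"ay": 0,"az": 0},
    {"hand": 0,"x": 0.03,"y": -0.22,"z": -0.1,"ax": 0,"ay": 0,"az": 0}
  ]
}}

```text
t: 5.3
tool_pos: [0.5286, -0.2519, 0.3577]
orientation: [-0.066, 3.141, -0.002]
force: [-0.1, 1.1, -0.2]
opening: 0.0004
gripper_force: 0.0
```

```bash
cat >> h.py <<'E'
def dial(name):
    im,d=read_camera("top");cv2.imwrite(f"pics/{name}.png",cv2.resize(im[170:300,240:380],None,fx=5,fy=4.5,interpolation=cv2.INTER_CUBIC)) if 0 else cv2.imwrite(f"pics/{name}.png",cv2.resize(im[180:290,240:370],None,fx=5,fy=5,interpolation=cv2.INTER_CUBIC))
    p=camera_params("top");h=cv2.cvtColor(im,cv2.COLOR_BGR2HSV)
    m=cv2.inRange(h,(8,160,110),(20,255,255));m[:180]=0;m[290:]=0;m[:,:240]=0;m[:,370:]=0
    v,u=np.nonzero(m);ok=d[v,u]>0
    W=np.array([world(p,a,b,d=d[b,a]) for a,b in zip(u[ok],v[ok])])
    T=W[np.abs(W[:,2]-.105)<.006][:,:2]-AX; c=T.mean(0)
    w=np.linalg.svd(T-c)[2][0];w*=np.sign(w@c)
    th=np.arctan2(c[1],c[0])%(2*np.pi)
    print(name,len(T),'centroid r',np.hypot(*c),'th',th,'th_line',np.arctan2(w[1],w[0])%(2*np.pi),'to go',5.016-th)
E
python3 - <<'E'
from h import *
rows([]);dial("d4")
E
```

```text
t 5.3 pos [ 0.5286 -0.2519  0.3577] psi -3.099 F [-0.1  1.1 -0.2] q [-0.53  0.12  1.59 -0.    1.43 -2.15]
d4 103 centroid r 0.05490831638178844 th 4.751157042323319 th_line 4.761075907044066 to go 0.26484295767668087
```

View pics/d4.png

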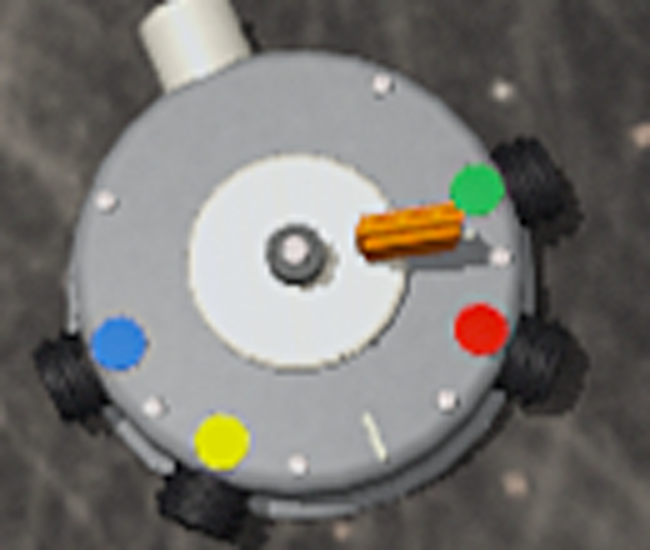

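The tab stands at about 4.756 rad, matching the finger pose, so shut-finger contact is at s ≈ 16.5 mm. About 0.26 rad is left. I'll go back along the same path and push on.

Run:
```python
from h import *
rows([tab(4.756,.045,z=.172),tab(4.756,.045,z=.0715)])
```

```text
t 5.35 pos [ 0.5288 -0.2499  0.3576] psi -3.097 F [-0.1  1.   0.2] q [-0.53  0.12  1.59  0.    1.44 -2.14]
x -0.0001 y 0.2216 z -0.0004 az 0.001
x -0.0001 y 0.2215 z 0.1001 az 0.001
```

Call:
{"fn": "carry_out", "kwargs": {
  "targets": [
    {"hand": 0,"x": 0,"y": 0.06,"z": 0,"ax": 0,"ay": 0,"az": 0},
    {"hand": 0,"x": 0,"y": 0.12,"z": 0,"ax": 0,"ay": 0,"az": 0},
    {"hand": 0,"x": 0,"y": 0.18,"z": 0,"ax": 0,"ay": 0,"az": 0},
    {"hand": 0,"x": 0,"y": 0.2215,"z": 0,"ax": 0,"ay": 0,"az": 0},
    {"hand": 0,"x": 0,"y": 0.2215,"z": 0.03,"ax": 0,"ay": 0,"az": 0},
    {"hand": 0,"x": 0,"y": 0.2215,"z": 0.08,"ax": 0,"ay": 0,"az": 0},
    {"hand": 0,"x": 0,"y": 0.2215,"z": 0.1,"ax": 0,"ay": 0,"az": 0},
    {"hand": 0,"x": 0,"y": 0.2215,"z": 0.1,"ax": 0,"ay": 0,"az": 0}
  ]
}}

```text
t: 6.35
tool_pos: [0.5165, -0.0254, 0.2559]
orientation: [0.08, -3.137, -0.002]
force: [-0.0, 0.4, -0.8]
opening: 0.0004
gripper_force: 0.0
```

Run:
```python
from h import *
rows([tab(4.756,.025)]+[tab(5.008+a,.0165) for a in (-.252,-.17,-.1,-.05,-.02,0)]+[tab(5.008,.045)])
```

```text
t 6.35 pos [ 0.5165 -0.0254  0.2559] psi -3.091 F [-0.   0.4 -0.8] q [-0.15  0.03  1.87  0.    1.24 -1.77]
x -0.0225 y -0.0034 z -0.0022 az 0.007
x -0.0310 y -0.0034 z -0.0022 az 0.007
x -0.0357 y -0.0046 z -0.0023 az -0.075
x -0.0398 y -0.0053 z -0.0023 az -0.145
x -0.0427 y -0.0057 z -0.0023 az -0.195
x -0.0445 y -0.0058 z -0.0023 az -0.225
x -0.0457 y -0.0058 z -0.0023 az -0.245
x -0.0180 y -0.0127 z -0.0022 az -0.245
```

Call:
{"fn": "carry_out", "kwargs": {
  "targets": [
    {"hand": 0,"x": -0.0225,"y": -0.0035,"z": -0.0015,"ax": 0,"ay": 0,"az": 0.007},
    {"hand": 0,"x": -0.031,"y": -0.0035,"z": -0.0015,"ax": 0,"ay": 0,"az": 0.007},
    {"hand": 0,"x": -0.0357,"y": -0.0046,"z": -0.0015,"ax": 0,"ay": 0,"az": -0.075},
    {"hand": 0,"x": -0.0398,"y": -0.0053,"z": -0.0015,"ax": 0,"ay": 0,"az": -0.145},
    {"hand": 0,"x": -0.0427,"y": -0.0057,"z": -0.0015,"ax": 0,"ay": 0,"az": -0.195},
    {"hand": 0,"x": -0.0445,"y": -0.0058,"z": -0.0015,"ax": 0,"ay": 0,"az": -0.225},
    {"hand": 0,"x": -0.0457,"y": -0.0058,"z": -0.0015,"ax": 0,"ay": 0,"az": -0.245},
    {"hand": 0,"x": -0.0457,"y": -0.0058,"z": -0.0015,"ax": 0,"ay": 0,"az": -0.245}
  ]
}}

```text
t: 7.35
tool_pos: [0.5639, -0.0304, 0.2595]
orientation: [-0.463, 3.107, -0.0]
force: [-1.0, -0.4, 1.6]
opening: 0.0005
gripper_force: 0.8
```

Run:
```python
from h import *
rows([tab(5.008,.0165),tab(5.016,.0165),tab(5.008,.045),(*BTN,.172,np.pi)])
```

```text
t 7.35 pos [ 0.5639 -0.0304  0.2595] psi -2.846 F [-1.  -0.4  1.6] q [-0.14  0.15  1.74  0.    1.25 -2.01]
x 0.0010 y 0.0018 z 0.0015 az 0.000
x 0.0005 y 0.0017 z 0.0015 az -0.008
x 0.0295 y 0.0018 z 0.0015 az 0.000
x 0.1134 y -0.1872 z -0.0985 az 0.296
```

Call:
{"fn": "carry_out", "kwargs": {
  "targets": [
    {"hand": 0,"x": 0.025,"y": 0,"z": 0,"ax": 0,"ay": 0,"az": 0},
    {"hand": 0,"x": 0.04,"y": 0,"z": -0.05,"ax": 0,"ay": 0,"az": 0},
    {"hand": 0,"x": 0.05,"y": 0,"z": -0.099,"ax": 0,"ay": 0,"az": 0},
    {"hand": 0,"x": 0.07,"y": -0.05,"z": -0.099,"ax": 0,"ay": 0,"az": 0.1},
    {"hand": 0,"x": 0.09,"y": -0.1,"z": -0.099,"ax": 0,"ay": 0,"az": 0.2},
    {"hand": 0,"x": 0.11,"y": -0.15,"z": -0.099,"ax": 0,"ay": 0,"az": 0.296},
    {"hand": 0,"x": 0.1135,"y": -0.187,"z": -0.099,"ax": 0,"ay": 0,"az": 0.296},
    {"hand": 0,"x": 0.1135,"y": -0.187,"z": -0.099,"ax": 0,"ay": 0,"az": 0.296}
  ]
}}

```text
t: 8.35
tool_pos: [0.5098, -0.2448, 0.3582]
orientation: [0.006, 3.141, -0.001]
force: [0.1, 0.7, -0.0]
opening: 0.0004
gripper_force: 0.0
```

Run:
```python
from h import *
dial("d5");rows([(*BTN,z,np.pi) for z in (.09,.070,.064,.06,.056,.054)])
```

```text
d5 105 centroid r 0.053730160810795645 th 5.026926738949266 th_line 5.027696213005447 to go -0.010926738949265768
t 8.4 pos [ 0.5098 -0.2434  0.358 ] psi 3.139 F [ 0.1 -0.5 -0. ] q [-0.54  0.06  1.65  0.    1.43 -2.1 ]
x -0.0002 y 0.0008 z 0.0821 az -0.002
x -0.0002 y 0.0008 z 0.1021 az -0.002
x -0.0002 y 0.0008 z 0.1081 az -0.002
x -0.0002 y 0.0008 z 0.1121 az -0.002
x -0.0002 y 0.0008 z 0.1161 az -0.002
x -0.0002 y 0.0008 z 0.1181 az -0.002
```

View pics/d5.png

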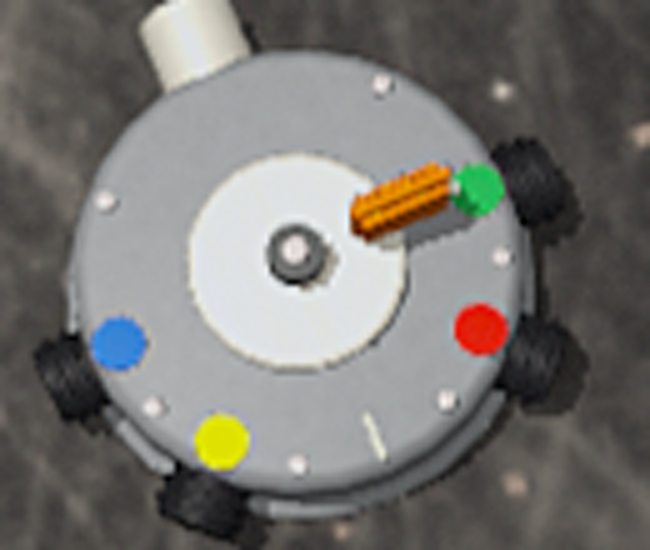

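The white pointer tip at (455,187) leads straight to the green dot at (478,190). The error is about 0.01 rad (1 mm), so the dial is set. Now I'll press the button.

Call:
{"fn": "carry_out", "kwargs": {
  "targets": [
    {"hand": 0,"x": 0,"y": 0.001,"z": 0.05,"ax": 0,"ay": 0,"az": 0},
    {"hand": 0,"x": 0,"y": 0.001,"z": 0.09,"ax": 0,"ay": 0,"az": 0},
    {"hand": 0,"x": 0,"y": 0.001,"z": 0.104,"ax": 0,"ay": 0,"az": 0},
    {"hand": 0,"x": 0,"y": 0.001,"z": 0.109,"ax": 0,"ay": 0,"az": 0},
    {"hand": 0,"x": 0,"y": 0.001,"z": 0.113,"ax": 0,"ay": 0,"az": 0},
    {"hand": 0,"x": 0,"y": 0.001,"z": 0.116,"ax": 0,"ay": 0,"az": 0},
    {"hand": 0,"x": 0,"y": 0.001,"z": 0.117,"ax": 0,"ay": 0,"az": 0},
    {"hand": 0,"x": 0,"y": 0.001,"z": 0.117,"ax": 0,"ay": 0,"az": 0}
  ]
}}

```text
t: 9.4
tool_pos: [0.5106, -0.2416, 0.2424]
orientation: [-0.0, 3.139, -0.001]
force: [2.7, 1.8, 5.2]
opening: 0.0008
gripper_force: 2.5
```

Call:
{"fn": "carry_out", "kwargs": {
  "targets": [
    {"hand": 0,"x": 0,"y": 0,"z": 0.001,"ax": 0,"ay": 0,"az": 0},
    {"hand": 0,"x": 0,"y": 0,"z": 0.002,"ax": 0,"ay": 0,"az": 0},
    {"hand": 0,"x": 0,"y": 0,"z": 0.002,"ax": 0,"ay": 0,"az": 0}
  ]
}}

```text
t: 9.78
tool_pos: [0.5107, -0.2417, 0.2422]
orientation: [-0.0, 3.139, -0.001]
force: [-4.6, 6.3, 20.4]
opening: 0.0007
gripper_force: 10.3
```

The force rose to 20 N with no further travel, so the button is fully down. I'll release it and lift well clear.

Call:
{"fn": "carry_out", "kwargs": {
  "targets": [
    {"hand": 0,"x": 0,"y": 0,"z": -0.01,"ax": 0,"ay": 0,"az": 0},
    {"hand": 0,"x": 0,"y": 0,"z": -0.05,"ax": 0,"ay": 0,"az": 0},
    {"hand": 0,"x": 0,"y": 0,"z": -0.1,"ax": 0,"ay": 0,"az": 0},
    {"hand": 0,"x": 0,"y": 0,"z": -0.15,"ax": 0,"ay": 0,"az": 0},
    {"hand": 0,"x": 0,"y": -0.06,"z": -0.15,"ax": 0,"ay": 0,"az": 0},
    {"hand": 0,"x": 0,"y": -0.12,"z": -0.15,"ax": 0,"ay": 0,"az": 0},
    {"hand": 0,"x": 0,"y": -0.12,"z": -0.15,"ax": 0,"ay": 0,"az": 0},
    {"hand": 0,"x": 0,"y": -0.12,"z": -0.15,"ax": 0,"ay": 0,"az": 0}
  ]
}}

```text
t: 10.78
tool_pos: [0.5095, -0.3616, 0.3884]
orientation: [-0.001, -3.14, -0.002]
force: [0.0, 0.2, 0.4]
opening: 0.0003
gripper_force: 0.0
```

Run:
```python
from h import *
dial("d6");rows([])
im,d=read_camera("top");p=camera_params("top");print([world(p,u,v,d=d[v,u]).round(4) for u,v in ((417,243),(415,241),(419,245))])
cv2.imwrite("pics/top6.png",im)
```

```text
d6 112 centroid r 0.05332437905988592 th 5.023811958600552 th_line 5.054501977076123 to go -0.00781195860055206
t 10.82 pos [ 0.5097 -0.361   0.3887] psi -3.141 F [-0.   0.8  0.6] q [-0.7   0.2   1.44  0.    1.5  -2.27]
[array([ 0.5103, -0.2431,  0.0588]), array([ 0.5144, -0.2378,  0.0645]), array([ 0.5044, -0.246 ,  0.0634])]
```

View pics/top6.png

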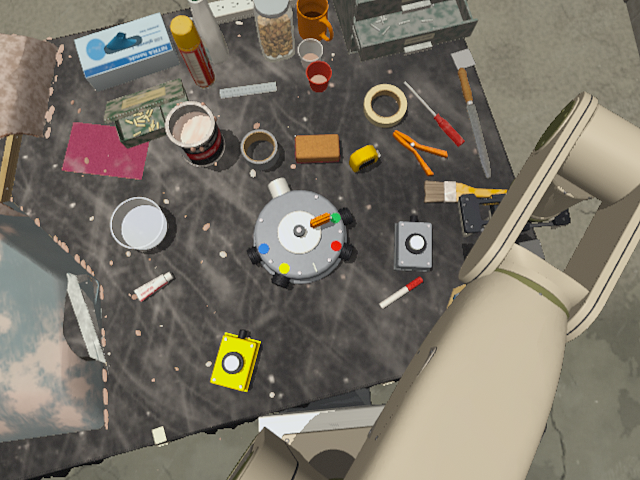

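The dial at (300,231) points at the green dot (335,218). The start button at (417,243) is back up and the bystanders haven't moved. The gripper is clear, so I'm handing the job in.

```bash
python3 -c "
from plant import robot
print(robot.close_job())"
```

```text
the job is handed in; nothing more can be done
None
```

The dial was pushed round to the green dot (within about 0.01 rad by the top camera), then the start button was pressed right down and came back up; the job is handed in at about 11 s with nothing else seen to have moved.

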